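# Lock the adapter into the sprayer coupler

## Robot

A 6-joint arm with a two-finger parallel gripper is mounted at the origin on a cart in front of the work surface, level with it; the furniture and walls round the work are solid. World frame = base frame: x ahead of the robot, y to its left, z up, the work surface at z = 0. Lengths are in mm, angles in rad, forces in N, time in s.
With the tool pointing down it reaches from about 325 to 875 mm from the base axis. Payload 4.4 kg.
Tool frame: the origin (TCP) lies on the front face of the gripper's body, between the roots of the fingers; the fingertips stand 73 mm ahead of it and the grasp point (between the pads) lies 54 mm ahead of it; z points along the fingers, x is the direction in which the jaws open and shut, and the axes are right-handed (so a half turn about z gives the same grasp; the last joint's range is limited). The gripper opens to 85 mm and grips with 20 to 120 N. Pads are 22 mm wide; open, the fingers measure 114 mm over their backs; the gripper's body (76 mm by 85 mm) begins 54 mm behind the grasp point. The pads swing forward as they close: fully open they stand 13 mm farther back than shut.
Start: joints at [1.089, 0.207, 1.542, -0, 1.393, -0.15], TCP at [186.77, 543.824, 303.882] pointing down, gripper open.
Joint ranges: [-2.73, 2.73], [-0.86, 2.22], [0.23, 2.46], [-1.11, 4.25], [0.08, 2.63], [-2.82, 2.82]. Speed limits (rad/s): [2.79, 2.79, 3.14, 3.14, 3.14, 3.14].

## Interface

Orientations are given as [roll, pitch, yaw] about the fixed x, y, z axes, in that order (R = Rz(yaw) Ry(pitch) Rx(roll)).
In Python, from rig import ctrl gives the robot as it stands. Calls block until the motion is done:
- ctrl.move_ptp(position, orientation): joint-space move of the TCP to a pose.
- ctrl.move_straight(position, attitude=None, feed=150): straight line of the TCP; attitude=None keeps the orientation; feed is the mean speed in mm/s.
- ctrl.goto_joints(angles): joint-space move.
- ctrl.command_gripper(opening, grip_force=None): opening from 0.0 (shut) to 1.0 (fully open); grip_force is the grip in N (None keeps the last); returns when the fingers have stopped.
- ctrl.pause(seconds).
- ctrl.ik(position, orientation): joint angles nearest the present ones, or None.
- ctrl.read_state(): the state.
- ctrl.get_image(name): name is "scene" or "top" or "wrist"; returns the picture (480x640x3 uint8, red, green, blue); there is no depth.
- ctrl.camera_params(name): a dict with "camera_matrix" (3x3 intrinsics, pixels), "origin" and "orientation" of the camera in the world; the wrist camera has in their place "hand_eye" (4x4, takes a point from camera to tool coordinates, whose origin is the TCP and whose axes are the tool frame's). Camera axes: x right, y down, z forward; pixel columns grow to the right and rows downward; lengths in mm; the calibration is good to about 2 mm. A picture is of the moment at which its call begins: read the wrist's pose just before it. camera_params takes no time and is no camera call.
A pose or a line that the arm cannot do raises ctrl.PlanningError and nothing moves.
- ctrl.hand_in(): hands the job in, once; it reports no verdict.
Trained networks look in the newest picture that a camera, given by its name, has taken for a name from the list of things; names that differ only in an ending like _2 or _b are one class to them, and where a whole thing is asked for, a point or a joint stands for the part that bears it (a point fixed in the world has none). Each returns a list of dicts, best first, with "conf" (0 to 1); they miss things now and then, are a little off and sometimes report something else, mostly with a low value. They report only what shows in the picture. A call takes as long as a camera call. They do not tell look-alikes from the thing itself.
- ctrl.regions_of(camera, label): "mask" (480x640 bool, what is visible of it).
- ctrl.place_of(camera, label): "point" ([x, y, z] in mm, in world coordinates, good to about 4 mm: a listed point, or the origin of a listed thing).
The state is a dict: "t": time; "joint_positions": joint angles; "joint_velocities": joint speeds; "joint_efforts": joint torques, N m; "ee_pos": TCP position; "eef_rot": TCP orientation; "ft_force": force on the tool from outside, world axes, zero at the start; "torque": the same for the moment, N m; "opening": opening from 0.0 (shut) to 1.0 (fully open).
Only numpy, scipy, OpenCV 4.12 (cv2) and the standard library are available. Lean on these libraries where they do the work, as an engineer would, in place of code of your own. Each camera call takes 0.05 s, during which the arm holds its last target. There are 200 camera calls.

## Task

One of the two bench-mounted groove couplers has the blue blanking adapter standing in its mouth; the other is empty. Lock the adapter in: swing both cam arms of that coupler down together, at the same time and not one after the other, until both hang flat against the coupler's body with the adapter still fully seated. Do not touch the empty coupler, and let go at the end.

Things in the scene. Friction and masses are not known exactly. Their poses are not given: they have to be found in the camera images.
- coupler: the coupler that holds the blue adapter: aluminium cup, mouth up, 38 mm wide, on a pillar with a round 76 mm foot, fixed to the worktop, pipe outlet low on its +x side. Origin: centre of the foot's underside; z up, turned about z up to 0.5 rad. Rim 94 mm up, adapter's top 105 mm up. Its two brass cam arms hinge at y = +22 and -22 mm, 85 mm up; the ears there measure 54 mm across y
- coupler_left_cam (a joint): cam arm on the coupler's +y side, a bar 11 mm wide, 5 mm thick, 60 mm from hinge to the end of its ring. Swings in the coupler's y-z plane; value = angle below level, rad: 0 straight out along +y, negative raised (starts -0.5 to -0.1), 1.57 hanging straight down beside the cup, locked (stop). Stays where it is left (friction 0.05 N m). Both arms locked measure 50 mm across
- coupler_right_cam (a joint): the same on the -y side: 0 straight out along -y, negative raised (starts -0.5 to -0.1), 1.57 hanging down, locked (stop). Two fingers 70 to 80 mm apart, pointing down astride the cup in its y-z plane, reach both arms at once: lowered to 50 mm above the worktop they push both most of the way down; closed on them there, they bring both home
- adapter: the blue blanking adapter, loose: a round plug 27 mm in diameter and 39 mm tall with a 36 mm collar and low head showing above the cup. Origin: centre of its underside, which rests on the cup's inner floor, 66 mm above the worktop; z up. It is seated already; the cams of the locked arms reach into its groove and keep it in
- spare_coupler: the empty coupler, the same in size and shape but with an open mouth, its arms raised too: not to be touched. Origin: centre of its foot's underside; its arms reach out 82 mm along its own +y and -y, 85 to 115 mm up
Mind the look-alikes: they are no part of the job. There is more than one size of the adapter; the job needs the middle-sized.

How it is judged:
By the outcome, as a careful person would: the job done as asked, in the order asked, and still so for the second after the job is handed in, with the robot touching nothing.
It also fails if it takes over 32 s, if anything falls off the work surface, if the arm or the gripper's body presses on something with over 40 N, if the wrist force passes 120 N, or if a joint passes its speed limit or range.

## Working session

There is one attempt and no reset: what is moved stays moved. The work goes in short steps, each a Python script; the robot and the scene stay as the last script left them, time stands still between calls to the robot, and variables do not carry over. Pictures are saved under pics/ and viewed, about 8 in all and at most 12, crops included, and the job is handed in when it is done.

```bash
mkdir -p pics
python3 - <<'E'
from rig import ctrl
import cv2,numpy as np
for c in("top","scene"):
    im=ctrl.get_image(c); cv2.imwrite(f"pics/{c}0.png",im[:,:,::-1])
    for l in("coupler","spare_coupler","adapter","coupler_left_cam","coupler_right_cam"):
        print(c,l,[(np.round(d["point"]).tolist(),round(d["conf"],2)) for d in ctrl.place_of(c,l)])
    p=ctrl.camera_params(c);print({k:np.round(v,3).tolist() for k,v in p.items()})
print(ctrl.read_state()["t"],ctrl.read_state()["eef_rot"])
E
```

```text
top coupler [([490.0, -148.0, -0.0], 0.94)]
top spare_coupler [([583.0, 189.0, -1.0], 0.97)]
top adapter [([623.0, -168.0, 1.0], 0.77), ([493.0, -145.0, 65.0], 0.73), ([458.0, 174.0, -1.0], 0.54)]Traceback (most recent call last):
  File "<stdin>", line 6, in <module>
ValueError: it knows: adapter, coupler, spare_coupler
```

View pics/top0.png

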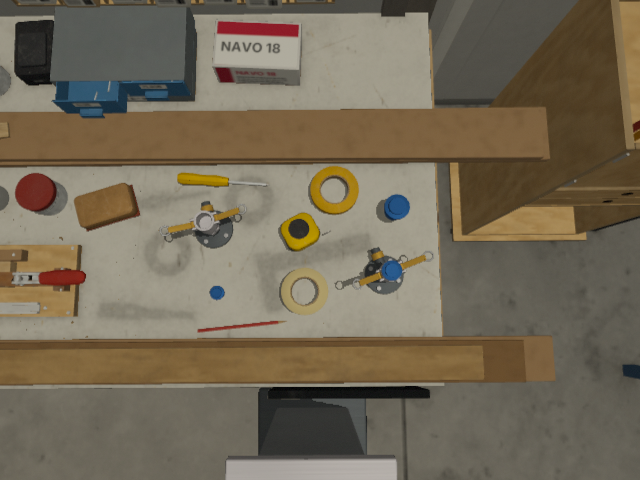

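The top view shows the coupler with the blue adapter at pixel (390,270), with arms running left-down to right-up. The spare is at (207,225), and there are blue look-alikes at (397,207) and (217,292). Two wooden beams cross the bench at rows 135 and 360, so I need their height.

Run:
```python
from rig import ctrl
import cv2,numpy as np
im=ctrl.get_image("scene"); cv2.imwrite("pics/scene0.png",im[:,:,::-1])
for l in("coupler","spare_coupler","adapter"):
    print(l,[(np.round(d["point"]).tolist(),round(d["conf"],2)) for d in ctrl.place_of("scene",l)])
for c in("top","scene","wrist"):
    p=ctrl.camera_params(c);print(c,{k:np.round(v,3).tolist() for k,v in p.items()})
im=ctrl.get_image("top")
cv2.imwrite("pics/topc.png",cv2.resize(im[225:305,320:450],None,fx=6,fy=6,interpolation=cv2.INTER_CUBIC)[:,:,::-1])
print(ctrl.read_state()["t"],ctrl.read_state()["eef_rot"])
```

```text
coupler [([489.0, -141.0, -0.0], 0.9)]
spare_coupler [([583.0, 190.0, -3.0], 0.78)]
adapter [([461.0, 176.0, -1.0], 0.69), ([617.0, -172.0, -5.0], 0.68), ([493.0, -149.0, 67.0], 0.63)]
top {'camera_matrix': [[481.972, 0.0, 311.64], [0.0, 481.972, 242.224], [0.0, 0.0, 1.0]], 'origin': [419.635, -7.625, 944.164], 'orientation': [-2.997, 0.003, -1.577]}
scene {'camera_matrix': [[437.331, 0.0, 330.209], [0.0, 437.331, 241.138], [0.0, 0.0, 1.0]], 'origin': [273.454, 555.785, 650.451], 'orientation': [-2.291, -0.019, -2.669]}
wrist {'camera_matrix': [[412.274, 0.0, 331.637], [0.0, 412.274, 241.361], [0.0, 0.0, 1.0]], 'hand_eye': [[1.0, 0.001, 0.0, 0.156], [-0.001, 0.959, 0.282, -71.513], [-0.0, -0.282, 0.959, -69.489], [0.0, 0.0, 0.0, 1.0]]}
0.45 [-3.14158153e+00  2.06542005e-04  1.24000684e+00]
```

View pics/scene0.png

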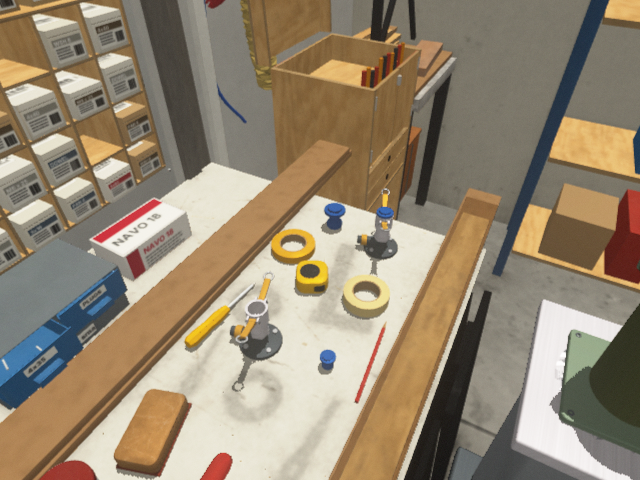

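View pics/topc.png

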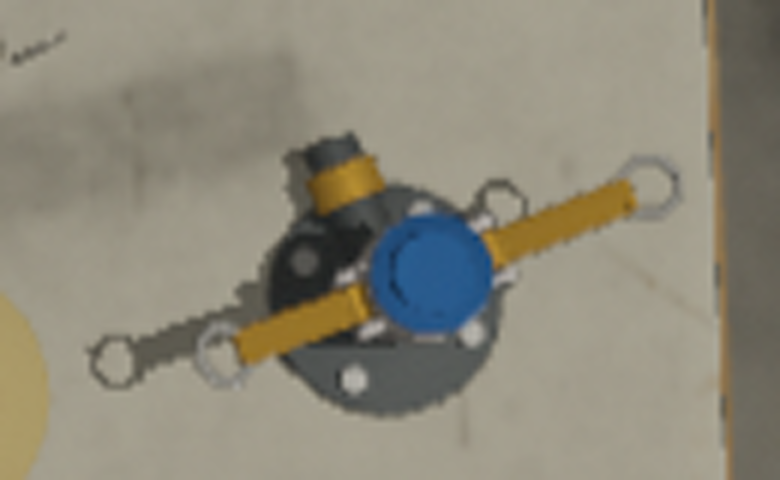

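The scene view confirms the blue adapter is in the far coupler at (384,225). Its arms are raised, and both beams run alongside the bench. The crop shows the arm rings at crop pixels (220,355) and (650,187). Next I triangulate the beams and the arm axis.

```bash
cat > h.py <<'E'
from rig import ctrl
import cv2,numpy as np
from scipy.spatial.transform import Rotation as R
def ray(c,uv):
    p=ctrl.camera_params(c);d=np.linalg.inv(p["camera_matrix"])@[uv[0],uv[1],1]
    return np.array(p["origin"]),R.from_euler("xyz",p["orientation"]).as_matrix()@d
def plane(c,uv,z):
    o,d=ray(c,uv);return o+d*(z-o[2])/d[2]
def tri(a,b):
    o1,d1=ray("top",a);o2,d2=ray("scene",b)
    s,t=np.linalg.lstsq(np.c_[d1,-d2],o2-o1,rcond=None)[0]
    p,q=o1+s*d1,o2+t*d2;return np.round((p+q)/2),round(np.linalg.norm(p-q),1)
E
python3 - <<'E'
from h import *
print("adapter top",plane("top",(320+432/6,225+272/6),105))
for z in(90,100,110):
    a=plane("top",(320+220/6,225+355/6),z);b=plane("top",(320+650/6,225+187/6),z)
    d=a-b;print(z,a.round(),b.round(),np.linalg.norm(d),np.arctan2(-d[0],d[1]))
for n,a,b in(("front in",(551,337),(466,191)),("front out",(554,378),(500,197)),("back in",(548,157),(350,150)),("back out",(547,108),(320,142)),("ringL",(356.7,284.2),(374,250)),("ringR",(428.3,256.2),(386,193))):
    print(n,*tri(a,b))
im=ctrl.get_image("scene")
cv2.imwrite("pics/scc.png",cv2.resize(im[140:280,310:510],None,fx=4,fy=4,interpolation=cv2.INTER_CUBIC)[:,:,::-1])
E
```

```text
adapter top [ 490.9660072  -145.36464777  105.        ]
90 [468. -85.  90.] [ 517. -213.   90.] 137.6378728005018 0.36325167192151486
100 [468. -84. 100.] [ 516. -211.  100.] 136.02649713945135 0.3632516719215158
110 [467. -83. 110.] [ 515. -208.  110.] 134.41512147840083 0.36325167192151503
front in [ 373. -465.   -4.] 8.2
front out [ 293. -461.    7.] 2.3
back in [ 723. -478.   15.] 0.2
back out [ 828. -487.    9.] 2.0
ringL [478. -87.  43.] 15.5
ringR [ 516. -212.   98.] 0.8
```

View pics/scc.png

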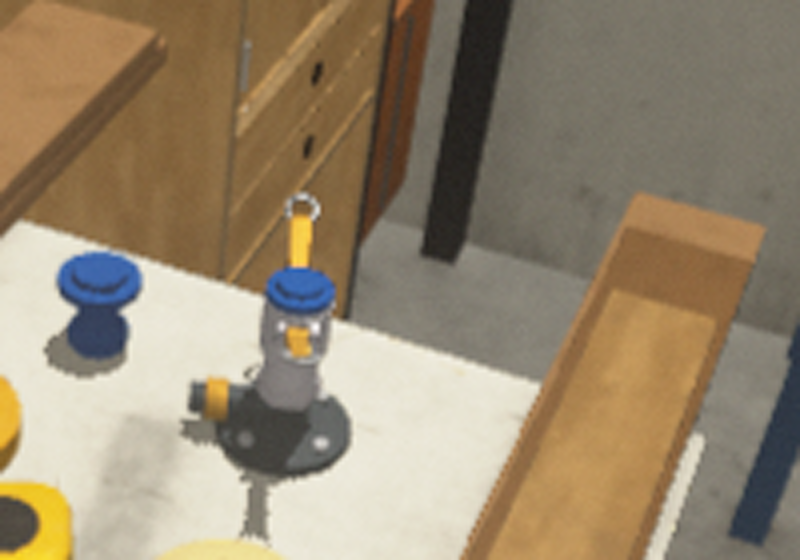

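The beams are low, about 0–15 mm, so they aren't a hazard. The coupler centre is near (491,-146) with yaw 0.363 rad. I'll go above it and look once with the wrist camera.

Run:
```python
from h import *
o=[np.pi,0,.363-np.pi/2]
print(ctrl.ik([491,-146,112],o))
ctrl.move_ptp([491,-146,230],o)
ctrl.command_gripper(.9)
s=ctrl.read_state();print(s["t"],s["ee_pos"],s["eef_rot"],s["opening"],s["joint_positions"],s["ft_force"])
im=ctrl.get_image("wrist");cv2.imwrite("pics/w1.png",im[:,:,::-1])
for l in("coupler","adapter"):print(l,[(np.round(d["point"],1).tolist(),round(d["conf"],2)) for d in ctrl.place_of("wrist",l)])
```

```text
[-4.58108673e-01  3.23568315e-01  1.84425136e+00 -4.44089210e-16
  9.73772977e-01  7.49687654e-01]
3.4333 [ 491.14635101 -145.60255459  230.03690949] [-3.14147912e+00 -2.74157564e-05 -1.20699524e+00] 0.9028343398615644 [-4.57305574e-01  1.49136968e-01  1.77052880e+00  6.85445716e-05
  1.22182946e+00  7.49666235e-01] [-0.55742301  0.30496973  0.60559569]
coupler [([495.2, -148.8, -0.0], 0.61)]
adapter [([614.7, -167.8, 0.8], 0.95), ([493.8, -150.0, 62.8], 0.87)]
```

View pics/w1.png

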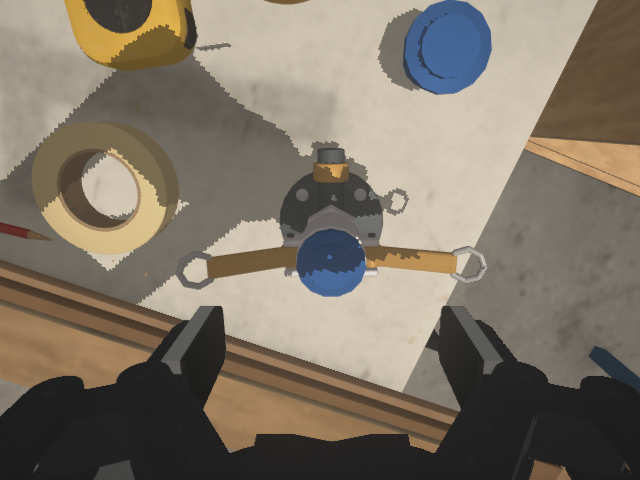

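The wrist view shows the adapter head centred at (331,262), with arms left to (197,269) and right to (468,264), and the outlet directly above at (331,160). So the yaw is right. Now I compute the position from this view.

Run:
```python
from h import *
s=ctrl.read_state();p=ctrl.camera_params("wrist");H=np.array(p["hand_eye"])
Rt=R.from_euler("xyz",s["eef_rot"]).as_matrix()
def wp(uv,z):
    d=Rt@H[:3,:3]@np.linalg.inv(p["camera_matrix"])@[*uv,1];o=s["ee_pos"]+Rt@H[:3,3]
    return o+d*(z-o[2])/d[2]
print(wp((331,262),103))
a=wp((197,269),105);b=wp((468,264),100);d=a-b;print(a,b,np.arctan2(-d[0],d[1]))
o=wp((331,157),20);print(o, [wp((331,200),z) for z in(10,)])
```

```text
[ 493.97433031 -144.39694844  103.        ]
[467.22448082 -82.68975466 105.        ] [ 516.99703327 -210.76653138  100.        ] 0.3706533299027028
[ 536.12042127 -128.24406519   20.        ] [array([ 507.25783467, -139.22334817,   10.        ])]
```

Run:
```python
from h import *
def st(n):
    s=ctrl.read_state();print(n,round(s["t"],2),np.round(s["ee_pos"],1),np.round(s["ft_force"],1),round(s["opening"],3))
x,y=492.5,-145.2
ctrl.move_straight([x,y,165],feed=80);st("a")
ctrl.move_straight([x,y,114],feed=50);st("b")
im=ctrl.get_image("wrist");cv2.imwrite("pics/w2.png",im[:,:,::-1])
im=ctrl.get_image("scene");cv2.imwrite("pics/s2.png",cv2.resize(im[140:280,310:510],None,fx=4,fy=4,interpolation=cv2.INTER_CUBIC)[:,:,::-1])
```

```text
a 4.55 [ 493.  -145.4  165.5] [-0.2  0.1  0.9] 0.899
b 5.72 [ 492.2 -145.1  113.7] [0.8 0.4 0.2] 0.898
```

View pics/w2.png

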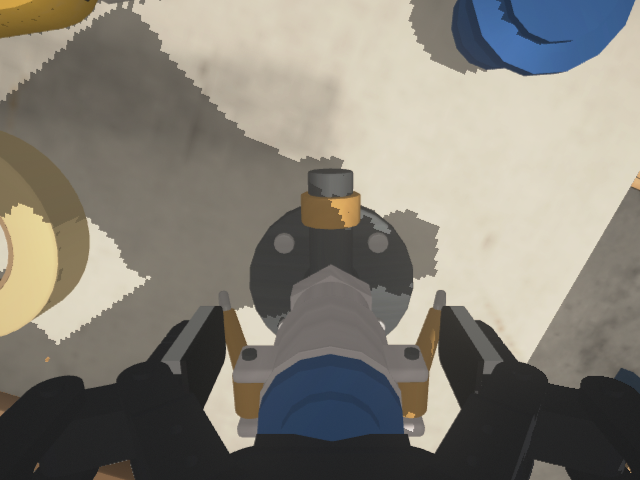

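View pics/s2.png

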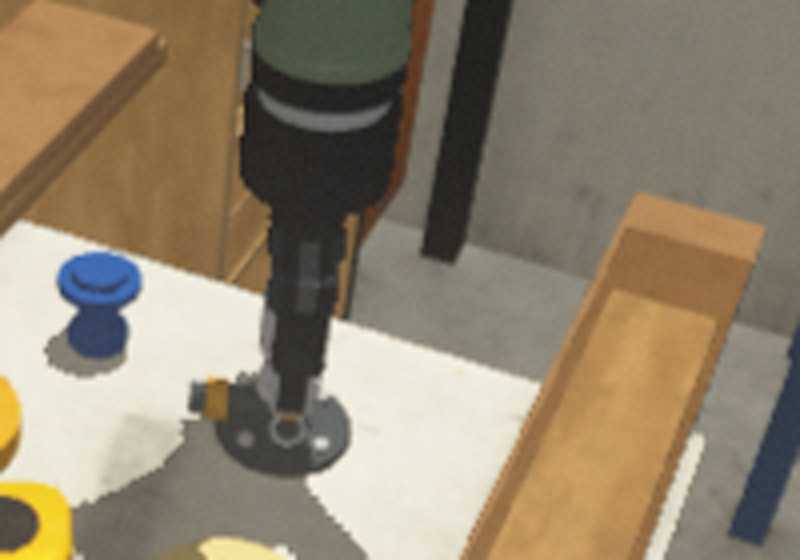

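Both arms are now pushed most of the way down, equally on either side. In the wrist view they hang at (232,340) and (430,340) inside the finger pads. Now I close on them.

Run:
```python
from h import *
def st(n):
    s=ctrl.read_state();print(n,round(s["t"],2),np.round(s["ee_pos"],1),np.round(s["ft_force"],1),round(s["opening"],3))
ctrl.command_gripper(.5,30);st("closed");ctrl.pause(.4);st("held")
im=ctrl.get_image("wrist");cv2.imwrite("pics/w3.png",im[:,:,::-1])
```

```text
closed 6.17 [ 492.4 -144.7  114.4] [-0.3  2.7  5.5] 0.585
held 6.58 [ 492.4 -144.7  114.4] [-1.7  1.7  5.5] 0.588
```

View pics/w3.png

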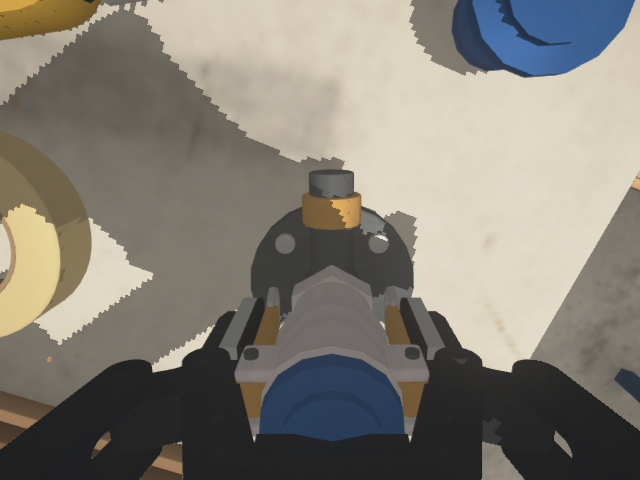

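The opening of 0.588 is 50.0 mm, exactly the width across two locked arms, and the force is balanced. I'll release, rise and check.

Run:
```python
from h import *
ctrl.command_gripper(.95)
ctrl.move_straight([492.5,-145.2,230],feed=80)
s=ctrl.read_state();print(s["t"],s["ft_force"],s["opening"])
w=ctrl.get_image("wrist");print([(np.round(d["point"],1).tolist(),round(d["conf"],2)) for d in ctrl.place_of("wrist","adapter")])
sc=ctrl.get_image("scene")
f=lambda i:cv2.resize(i,(400,400),interpolation=cv2.INTER_CUBIC)
cv2.imwrite("pics/end.png",np.hstack([f(w[130:330,230:430]),f(sc[180:280,330:430])])[:,:,::-1])
```

```text
8.6417 [-0.31414226  0.38929309  0.31503776] 0.9479454221459122
[([492.3, -147.6, 66.9], 0.78), ([614.5, -168.1, 0.4], 0.68)]
```

View pics/end.png

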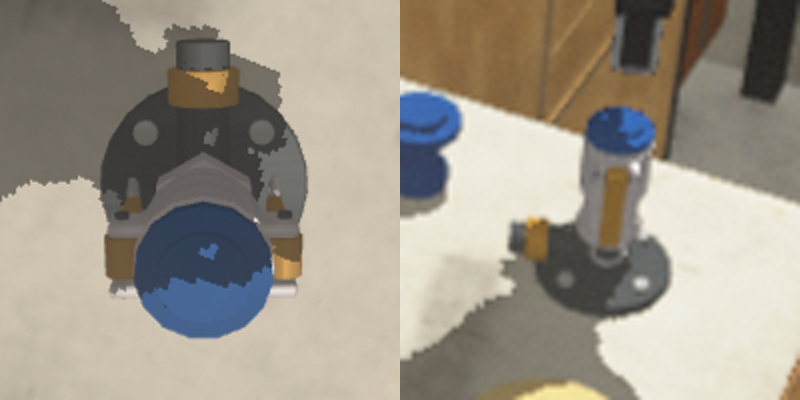

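Both arms hang flat against the cup, the adapter is seated (origin z about 67 mm), and the gripper is clear. I'm handing in.

```bash
python3 -c "
from rig import ctrl
print(ctrl.hand_in(),ctrl.read_state()['t'])"
```

```text
the job is handed in; nothing more can be done
the job is handed in; nothing more can be done
```

The adapter is locked in, and I've handed the job in. With the open fingers astride the blue-adapter coupler at about (492, -145), yaw 0.36, I lowered them so both cam arms swung down together. I then closed on the arms at 30 N, let go and rose clear.

**Arms:** the fingers stopped at opening 0.588, which is 50.0 mm, the width given for both arms locked. The final wrist and scene pictures show both arms flat against the body.

**Adapter:** it is still seated. Its origin was measured at z ≈ 67 mm, against 66 mm nominal.

**Forces and time:** the wrist force read at most about 6 N each time I checked it, and was about 0 after release. The last clock reading, just before the final pictures, was 8.6 s.

**Spare coupler:** the arm passed only well above it and never touched it.

**Failed or disagreeing checks:**
- The networks don't accept the cam-arm names, so I found the arms from the pictures.
- My hand-picked match for the left ring between the top and scene pictures missed by 15 mm, so I didn't use it.
- The other position estimates agreed to within a few millimetres.

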